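# Put the flanged bush away in the drawer unit

### The job

Put the flanged bush that sits on the sloping stand away in the drawer unit: pull the lower drawer well open by its handle, set the bush flange down, flat in the drawer's square pocket, then shut the drawer fully again. Set the bush down rather than dropping it, do not slam the drawer, and leave everything else on the bench where it is.

Things in the scene. Friction and masses are not known exactly. Their poses are not given: they have to be found in the camera images.
- unit_top (a point): middle of the upper front edge of the grey steel drawer unit fixed to the bench, 240 mm deep (x), 260 mm wide (y), 150 mm high; x from its front into it, z up. Lower drawer with handle; above it a locked shallow drawer without handle, its front flush with the lower one. A carton and a can stand at the back of its top.
- handle (a point): middle of the lower drawer's bow handle: a level round steel bar 10 mm thick, 100 mm long, 42 mm out from the drawer front, a leg at each end. Moves with the drawer. 84 mm above the bench, 66 mm below the unit's top. Axes: x into the unit (the drawer opens along -x), y along the bar, z up.
- drawer (a joint): how far the lower drawer is open: 0 = shut, 0.16 = fully out against its stop (m). It slides with a few newtons of friction and stays where it is left.
- pocket (a point): centre of the floor of the only square pocket, 64 x 64 mm, 10 mm deep, in the lower drawer's black insert. Axes as the handle; moves with the drawer. 110 mm further in (+x), 45 mm to +y, 58 mm below the handle point; 68 mm behind the drawer's front face. Above its floor: drawer front 69 mm, side walls 46 mm (nearer one 64 mm to +y), two brass pins 24 mm (105 mm to -y).
- bush: flanged bush, aluminium, about 0.16 kg: round flange 56 mm across, 8 mm thick, with a 34 mm barrel on it; 46 mm high in all, dark bore in the barrel's end. Origin at the centre of the flange's flat underside, z along the barrel away from the flange. At the start it sits flange down in the sloping stand's nest, its z leaning 28 degrees from vertical.
- nest (a point): middle of the sloping steel plate (100 x 100 mm, 6 mm lips on three sides) of the fixed stand, 50 mm above the bench. Axes are the stand's: x level towards the plate's high edge, y level along it, z up. The plate slopes 28 degrees down to -x, so its normal (the bush's z) leans from z to -x.
- spacer: plain aluminium spacer without flange, 34 mm across, 46 mm high, standing on the bench; origin at the centre of its underside. Leave alone.
- link_a: flat aluminium link 228 mm long, 44 mm wide at the middle, 6 mm thick, lying along its x; origin under its middle. Leave alone.
- link_b: flat steel link 198 mm long, 44 mm wide at the middle, 6 mm thick, lying along its x; origin under its middle. Leave alone.
- fluid: yellow fluid bottle, 60 mm across, 180 mm high, standing; origin at the centre of its underside. Leave alone.
- driver: screwdriver lying along its x, about 200 mm long; origin below its middle. Leave alone.
- tape: black tape measure 62 x 36 x 60 mm high; origin at the centre of its underside. Leave alone.
Mind the look-alikes: they are no part of the job. What is shaped like the bush but purple or turquoise is not meant.

How it is judged:
On the way, in this order (a step that is already met when the one before it is completed fails the run):
1. the lower drawer is pulled out by more than 100 mm (value of joint drawer above 0.1 m), for 0.2 s.
2. the bush stands flange down in the square pocket of the open drawer, let go (horizontal distance between bush and pocket below 0.008 m and z of bush in the frame of pocket between -0.004 and 0.004 m and angle between bush's own z axis and vertical below 0.1 rad and value of joint drawer above 0.08 m and contact force between the fingers and bush below 0.05 N), for 0.2 s.
At the end, for the whole second after the job is handed in: The lower drawer is shut to within 6 mm and the bush is at rest in its square pocket, flange down: within 8 mm of the pocket's centre, its underside within 4 mm of the pocket floor, leaning less than 0.1 rad (horizontal distance between bush and pocket below 0.008 m and z of bush in the frame of pocket between -0.004 and 0.004 m and angle between bush's own z axis and vertical below 0.1 rad and value of joint drawer below 0.006 m and linear speed of bush below 0.02 m/s); the robot touches nothing.
It fails at once if the bush is dropped or flung, or the drawer slammed with it inside (bush faster than 0.6 m/s with no finger on it) (linear speed of bush above 0.6 m/s and contact force between the fingers and bush below 0.05 N).
It fails at once if something else on the bench is shifted by more than 30 mm (distance of any of spacer, link_a, link_b, fluid, driver, tape from where it was at the start of the episode above 0.03 m).
It fails at once if something else on the bench is knocked over (angle between any of spacer, fluid, tape's own z axis and vertical above 0.5 rad).
It also fails if it takes over 72 s, if anything falls off the work surface, if the arm or the gripper's body presses on something with over 40 N, if the wrist force passes 120 N, or if a joint passes its speed limit or range.

### The arm

A 6-joint arm with a two-finger parallel gripper is mounted at the origin on the work surface. World frame = base frame: x ahead of the robot, y to its left, z up, the work surface at z = 0. Lengths are in m, angles in rad, forces in N, time in s.
With the tool pointing down it reaches from about 0.3 to 0.775 m from the base axis. Payload 14.6 kg.
Tool frame: the origin (TCP) lies at the very end of the fingers, on their centre line; the grasp point (between the pads) lies 19 mm behind it; z points along the fingers, y is the line along which they close (so a half turn about z gives the same grasp; the last joint's range is limited). The gripper opens to 94 mm and grips with 3 to 60 N. Pads are 16 mm wide; open, the fingers measure 119 mm over their backs; the gripper's body (75 mm by 177 mm) begins 78 mm behind the grasp point.
Start: joints at [1.24, 0.3, 1.521, -0, 1.321, -0.067], TCP at [0.143, 0.531, 0.205] pointing down, gripper open.
Joint ranges: [-3.03, 3.03], [-0.79, 2.21], [0.23, 2.52], [-1.04, 4.18], [0, 3.07], [-2.55, 2.55]. Speed limits (rad/s): [2.22, 2.22, 2.57, 3.14, 3.14, 3.14].

### API

Orientations are given as a unit quaternion [x, y, z, w].
In Python, from station import r gives the robot as it stands.
- The arm moves only by the shell command python3 -m jog 'ROWS' [FORCE]. ROWS is JSON, a list of rows, each a list of 3 entries, a list of its own where there are three numbers: the shift along the tool's x, y, z in mm, then the turn about the tool's z in rad, then the opening, from 0 (shut) to 1 (fully open). A call has exactly 5 rows; each row shifts and turns the commanded pose from where the row before left it, along the tool's axes as they then stand; what a row does not reach is not made up. A row lasts 1/8 s, in which the tool goes at most 62.5 mm and 10.7 degrees, less where a joint would pass 70% of its speed; a pose out of reach is approached as far as the arm can. A call is refused whole if a number of a shift passes 62.5 or a number of a turn 0.188, either way. A call with a gripper value outside its range is refused whole. The fingers move at their own pace and stop on an object; FORCE is the grip in N (left out, the last holds). Time passes only in rows, so rows that do not move let the fingers close, or fill a call up. It gives the time, the measured TCP pose, the force, the opening and the grip force at its end, in the units of the state.
- r.observe(): the state, without advancing time (a new reading comes with each control period).
- r.grab_frame(name): name is "scene" or "top" or "wrist"; returns the picture (420x560x3 uint8, red, green, blue); there is no depth.
- r.camera_model(name): a dict with "K" (3x3 intrinsics, pixels), "R" (3x3) and "t" (3): a world point X has camera coordinates R X + t; the wrist camera has in their place "mount" (4x4, takes a point from camera to tool coordinates, whose origin is the TCP and whose axes are the flange's). Camera axes: x right, y down, z forward; pixel columns grow to the right and rows downward; lengths in m; the calibration is good to about 2 mm. A picture is of the moment at which its call begins: read the wrist's pose just before it. camera_model takes no time and is no camera call.
- r.hand_in(): hands the job in; it is judged then, once.
The state is a dict: "time_s": time; "joint_positions": joint angles; "dq": joint speeds; "joint_torque": joint torques, N m; "ee_pos": TCP position; "tool_rot": TCP orientation; "ft_force": force on the tool from outside, world axes, zero at the start; "wrist_torque": the same for the moment, N m; "width": finger opening in m; "grip_force": force on a finger pad.
Only numpy, scipy, OpenCV 4.12 (cv2) and the standard library are available. Lean on these libraries where they do the work, as an engineer would, in place of code of your own. Each camera call takes 0.05 s, during which the arm holds its last target. There are 200 camera calls.

## Working session

There is one attempt and no reset: what is moved stays moved. The work goes in short steps, Python scripts to look and compute and a shell command to move; the robot and the scene stay as the last step left them, time stands still between calls to the robot, and variables do not carry over. Pictures are saved under pics/ and viewed, at most 13 in all, crops included, and the job is handed in when it is done.

```bash
ls; mkdir -p pics
cat > h.py <<'E'
from station import r
import numpy as np, cv2
from scipy.spatial.transform import Rotation as Ro
def save(n,im): cv2.imwrite('pics/'+n,im[:,:,::-1])
E
python3 - <<'E'
from h import *
for n in ("scene","top"):
    im=r.grab_frame(n); np.save(n+'.npy',im); save(n+'0.png',im)
    m=r.camera_model(n); print(n,m)
print(r.camera_model('wrist')); o=r.observe(); print(o)
E
```

```text
pics
scene {'K': array([[396.59743215,   0.        , 282.29402744],
       [  0.        , 396.59743215, 211.14897309],
       [  0.        ,   0.        ,   1.        ]]), 'R': array([[-4.47819167e-01,  8.94123890e-01, -6.79906391e-04],
       [ 7.25899373e-01,  3.63120256e-01, -5.84135070e-01],
       [-5.22042233e-01, -2.62080424e-01, -8.11656182e-01]]), 't': array([ 0.23437205, -0.34007787,  1.37417469])}
top {'K': array([[394.69124977,   0.        , 278.89643665],
       [  0.        , 394.69124977, 217.71374786],
       [  0.        ,   0.        ,   1.        ]]), 'R': array([[-0.01505791, -0.99946145,  0.02915611],
       [-0.99862862,  0.01357032, -0.05056407],
       [ 0.05014118, -0.02987751, -0.99829514]]), 't': array([0.01058809, 0.53017975, 1.128404  ])}
{'K': array([[314.85943002,   0.        , 276.24794866],
       [  0.        , 314.85943002, 208.50315503],
       [  0.        ,   0.        ,   1.        ]]), 'mount': array([[ 4.81663579e-04, -9.71628620e-01, -2.36511294e-01,
         6.71468930e-02],
       [ 9.99999866e-01,  5.12831437e-04, -7.02638187e-05,
        
[... 214 characters left out ...]
ositions': array([ 1.24041734e+00,  3.00416382e-01,  1.52150428e+00, -1.95019786e-05,
        1.32068125e+00, -6.66028287e-02]), 'dq': array([ 6.84797381e-04,  3.55311387e-05, -2.31489979e-03,  5.93229054e-04,
        5.07660728e-04, -2.71834389e-04]), 'joint_torque': array([ 8.53173078e-04, -5.32644475e+01, -3.53285444e+01,  7.09688198e-02,
        2.32526445e-02, -5.02803039e-05]), 'ee_pos': array([0.14333642, 0.53076071, 0.20494883]), 'tool_rot': array([ 1.31503642e-01,  9.91315559e-01, -4.96583438e-04, -9.02469508e-05]), 'ft_force': array([-0.15041712,  1.09304177,  0.92518743]), 'wrist_torque': array([0.03092067, 0.01254652, 0.01430032]), 'grip_force': 0.0, 'width': 0.09381653504372824}
```

View pics/scene0.png

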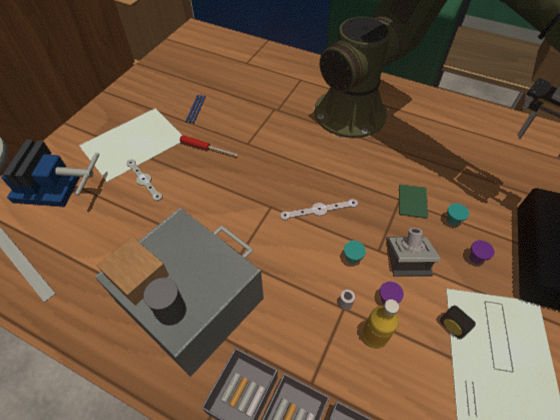

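View pics/top0.png

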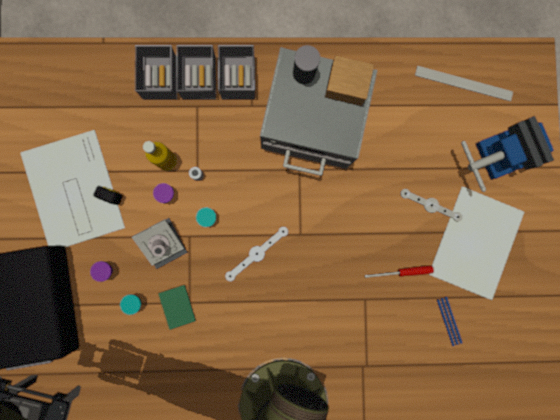

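Scene: the bush (metal, dark bore) sits on the sloping stand at scene (414,240) and top (158,245). It could be confused with:
- turquoise ones at scene (354,252) and (457,214)
- purple ones at scene (481,252) and (391,293)
- the flangeless spacer at scene (347,299) / top (196,173)

I choose the metal one on the stand. The handle is at scene (233,241) and top (305,168). Next is a close crop of both.

Run:
```python
from h import *
t=np.load('top.npy'); s=np.load('scene.npy')
f=lambda im,x0,y0,w,h: cv2.resize(im[y0:y0+h,x0:x0+w],(400,300),interpolation=cv2.INTER_CUBIC)
a=np.hstack([f(t,118,210,80,60),f(s,374,215,80,60)])
b=np.hstack([f(t,255,105,120,90),f(s,195,205,80,60)])
save('crop.png',np.vstack([a,b]))
```

```text
(no output)
```

View pics/crop.png

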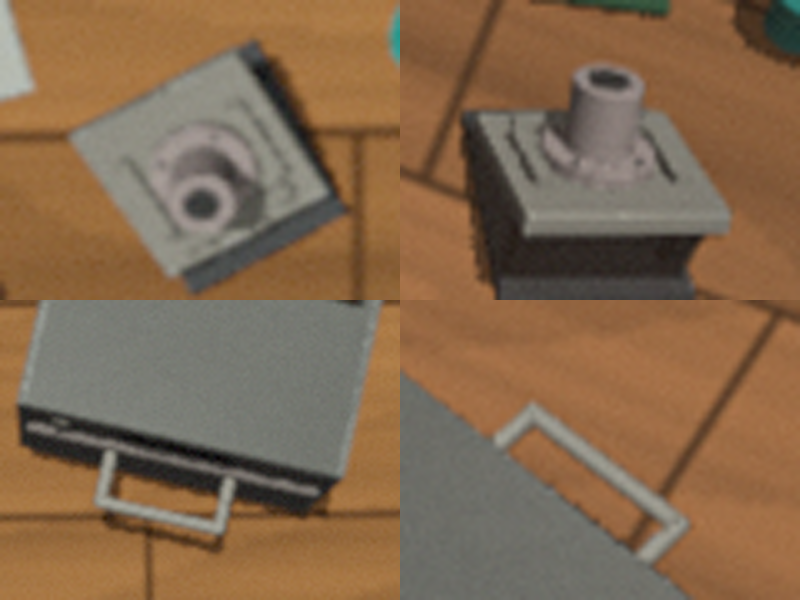

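The crop confirms it: a grey metal bush with a flange and dark bore, leaning toward the near (low) edge. Bore centre is at top (158.8,251) and scene (416,230.7). The handle's bar corners are at top (285,165.3)/(321,173.7) and scene (221.6,226)/(252,249.4).

```bash
cat >> h.py <<'E'
def ray(n,uv,pose=None):
    m=r.camera_model(n)
    d=np.linalg.inv(m['K'])@[uv[0],uv[1],1.]
    if n=='wrist':
        p,q=pose; T=Ro.from_quat(q).as_matrix(); M=m['mount']
        return T@M[:3,3]+p, T@M[:3,:3]@d
    return -m['R'].T@m['t'], m['R'].T@d
def onz(n,uv,z,pose=None):
    o,d=ray(n,uv,pose); return o+d*(z-o[2])/d[2]
def tri(*rs):
    A=0;b=0
    for o,d in rs:
        d=d/np.linalg.norm(d);P=np.eye(3)-np.outer(d,d);A=A+P;b=b+P@o
    X=np.linalg.solve(A,b)
    return X,[np.linalg.norm((np.eye(3)-np.outer(d,d)/(d@d))@(X-o)).round(4) for o,d in rs]
def go(target,yhead):
    """shift (mm, present tool axes) and turn (rad) to TCP target with tool y heading yhead (mod pi)"""
    s=r.observe();R=Ro.from_quat(s['tool_rot']).as_matrix()
    h=np.arctan2(R[1,1],R[0,1])
    t=-((yhead-h+np.pi/2)%np.pi-np.pi/2)
    print('shift',((R.T@(np.array(target)-s['ee_pos']))*1e3).round(1),'turn',round(t,3),'q6',s['joint_positions'][5].round(2),'t',s['time_s'])
E
python3 - <<'E'
from h import *
np.set_printoptions(precision=4,suppress=True)
B=tri(ray('top',(158.8,251)),ray('scene',(416,230.7)));print('bore',B)
c=[(118+x/5,210+y/5) for x,y in((72,132),(250,45),(345,205),(178,275))]
for z4 in ([.0735,.0735,.0265,.0265],):
    P=[onz('top',u,z) for u,z in zip(c,z4)]
    for p in P: print(p)
    P=np.array(P); xd=(P[0]+P[1]-P[2]-P[3])[:2]; yd=(P[0]+P[3]-P[1]-P[2])[:2]
    print('ctr',P.mean(0),'x head',np.degrees(np.arctan2(xd[1],xd[0])),'y head',np.degrees(np.arctan2(yd[1],yd[0])))
H=[]
for a,b in (((285,165.3),(221.6,226)),((321,173.7),(252,249.4))):
    print('handle',onz('top',a,.084),onz('scene',b,.084),tri(ray('top',a),ray('scene',b)))
f=[(255+x/3.333,105+y/3.333) for x,y in((20,107),(343,178))]
F=[onz('top',u,.15) for u in f];print('front edge',F, np.degrees(np.arctan2(*(F[0]-F[1])[[1,0]])))
E
```

```text
bore (array([0.4415, 0.3289, 0.0877]), [np.float64(0.0017), np.float64(0.0017)])
[0.4821 0.4018 0.0735]
[0.5278 0.3062 0.0735]
[0.4389 0.2647 0.0265]
[0.4011 0.3583 0.0265]
ctr [0.4625 0.3328 0.05  ] x head 26.57519324597009 y head 113.84804788767546
handle [ 0.6699 -0.0137  0.084 ] [ 0.6432 -0.111   0.084 ] (array([ 0.6723, -0.0393,  0.1707]), [np.float64(0.0346), np.float64(0.0346)])
handle [ 0.6458 -0.112   0.084 ] [ 0.6683 -0.0093  0.084 ] (array([ 0.6429, -0.0787,  0.012 ]), [np.float64(0.0449), np.float64(0.0449)])
front edge [array([0.7313, 0.0499, 0.15  ]), array([ 0.6738, -0.1992,  0.15  ])] 77.00423252460158
```

```bash
python3 -m jog '[[[0,0,0],0.185,0.6],[[0,0,0],0.185,0.6],[[0,0,0],0.185,0.6],[[0,0,0],0.185,0.6],[[0,0,0],0.185,0.6]]' && python3 -m jog '[[[0,0,0],0.185,0.6],[[0,0,0],0.185,0.6],[[0,0,0],0.185,0.6],[[0,0,0],0.06,0.6],[[0,0,0],0,0.6]]'
python3 - <<'E'
from h import *
go([.60,-.05,.22],-.236)
E
```

```text
time_s: 0.72
ee_pos: [0.1434, 0.5308, 0.2051]
tool_rot: [0.563, 0.827, -0.0, 0.0]
ft_force: [-0.2, -0.5, -0.0]
width: 0.0564
grip_force: 0.0
time_s: 1.35
ee_pos: [0.1434, 0.5309, 0.2052]
tool_rot: [0.784, 0.62, -0.0, 0.0]
ft_force: [-0.5, 0.1, -0.6]
width: 0.0564
grip_force: 0.0
shift [-460.1  578.1  -14.6] turn 0.004 q6 1.47 t 1.35
```

```bash
python3 -m jog '[[[-38,48,-2],0,0.6],[[-38,48,-2],0,0.6],[[-38,48,-2],0,0.6],[[-38,48,-2],0,0.6],[[-38,48,-2],0,0.6]]' && python3 -m jog '[[[-38,48,-2],0,0.6],[[-38,48,-2],0,0.6],[[-38,48,0],0,0.6],[[-38,48,0],0,0.6],[[-38,48,0],0,0.6]]' && python3 -m jog '[[[-38,48,0],0,0.45],[[-38,48,0],0,0.45],[[0,0,0],0,0.45],[[0,0,0],0,0.45],[[0,0,0],0,0.45]]'
python3 - <<'E'
from h import *
s=r.observe();im=r.grab_frame('wrist');save('w1.png',im);np.savez('w1.npz',im=im,p=s['ee_pos'],q=s['tool_rot'])
E
```

```text
time_s: 1.98
ee_pos: [0.3339, 0.289, 0.2156]
tool_rot: [0.784, 0.621, 0.0, 0.0]
ft_force: [0.7, 0.2, 0.1]
width: 0.0564
grip_force: 0.0
time_s: 2.6
ee_pos: [0.5237, 0.0485, 0.2195]
tool_rot: [0.784, 0.621, 0.0, -0.0]
ft_force: [0.0, 0.7, 0.0]
width: 0.0564
grip_force: 0.0
time_s: 3.22
ee_pos: [0.5982, -0.0446, 0.2198]
tool_rot: [0.784, 0.621, 0.0, 0.0]
ft_force: [0.5, -0.4, 0.6]
width: 0.0421
grip_force: 0.0
```

View pics/w1.png

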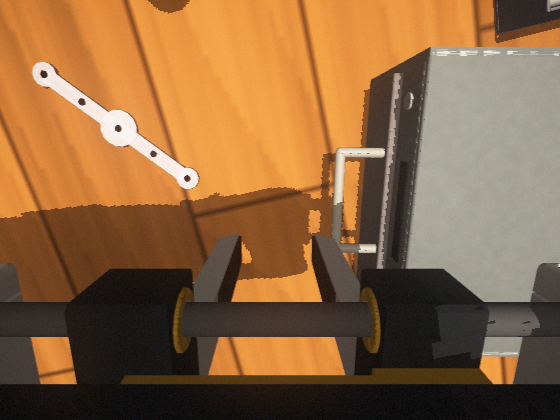

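The wrist view shows the bar from about (341,153) to (337,248), left of the unit front, with the fingers at the bottom and link_b at left. I'll locate the bar on its plane.

Run:
```python
from h import *
d=np.load('w1.npz');po=(d['p'],d['q'])
A,B=[onz('wrist',u,.084,po) for u in((341,153),(337,248))]
C,D=[onz('wrist',u,.15,po) for u in((431,48),(413,273))]
print(A,B,np.linalg.norm(A-B),np.degrees(np.arctan2(*(A-B)[[1,0]])), C,D,np.degrees(np.arctan2(*(C-D)[[1,0]])))
M=(A+B)/2
print(M); go([M[0],M[1],.067],-.236)
```

```text
[ 0.67265311 -0.01256769  0.084     ] [ 0.65045109 -0.10976782  0.084     ] 0.0997035344730506 77.13348827811356 [0.73772356 0.05371699 0.15      ] [ 0.70233304 -0.1195049   0.15      ] 78.452960470082
[ 0.6615521  -0.06116776  0.084     ]
shift [ -1.6  65.4 153. ] turn 0.005 q6 0.1 t 3.275
```

```bash
python3 -m jog '[[[-1,33,20],0,0.45],[[0,32,40],0,0.45],[[0,0,40],0,0.45],[[0,0,30],0,0.45],[[0,0,10],0,0.45]]' && python3 -m jog '[[[0,0,10],0,0.45],[[0,0,3],0,0.45],[[0,0,0],0,0],[[0,0,0],0,0],[[0,0,0],0,0]]' 25 && python3 -m jog '[[[0,0,0],0,0],[[0,0,0],0,0],[[0,0,0],0,0],[[0,0,0],0,0],[[0,-3,0],0,0]]' 25
```

```text
time_s: 3.9
ee_pos: [0.6607, -0.0608, 0.078]
tool_rot: [0.784, 0.621, -0.001, -0.001]
ft_force: [0.3, -0.4, 0.9]
width: 0.0424
grip_force: 0.0
time_s: 4.53
ee_pos: [0.6617, -0.0617, 0.0669]
tool_rot: [0.785, 0.62, 0.0, 0.0]
ft_force: [-6.5, 1.9, 1.4]
width: 0.0159
grip_force: 3.5
time_s: 5.15
ee_pos: [0.6592, -0.0611, 0.0667]
tool_rot: [0.785, 0.62, 0.001, 0.001]
ft_force: [1.8, -0.7, 3.8]
width: 0.0093
grip_force: 25.0
```

```bash
python3 -m jog '[[[0,-6,0],0,0],[[0,-12,0],0,0],[[0,-15,0],0,0],[[0,-15,0],0,0],[[0,-15,0],0,0]]' && python3 -m jog '[[[0,-15,0],0,0],[[0,-15,0],0,0],[[0,-15,0],0,0],[[0,-15,0],0,0],[[0,-15,0],0,0]]' && python3 -m jog '[[[0,-8,0],0,0],[[0,-4,0],0,0],[[0,0,0],0,0],[[0,0,0],0,0.4],[[0,0,0],0,0.4]]'
```

```text
time_s: 5.78
ee_pos: [0.597, -0.046, 0.0667]
tool_rot: [0.784, 0.62, 0.001, 0.0]
ft_force: [3.4, 3.1, 3.7]
width: 0.0087
grip_force: 25.0
time_s: 6.4
ee_pos: [0.5241, -0.0284, 0.0666]
tool_rot: [0.784, 0.62, 0.001, 0.0]
ft_force: [4.6, 5.7, 3.3]
width: 0.0091
grip_force: 25.0
time_s: 7.02
ee_pos: [0.5122, -0.0264, 0.0661]
tool_rot: [0.784, 0.62, -0.0, -0.0]
ft_force: [0.2, -0.1, -0.7]
width: 0.0252
grip_force: 0.0
```

```bash
python3 -m jog '[[[0,0,0],0,0.4],[[0,0,-10],0,0.4],[[0,0,-40],0,0.4],[[0,0,-50],0,0.8],[[0,0,-50],-0.05,0.8]]' && python3 -m jog '[[[0,0,0],-0.18,0.8],[[0,0,0],-0.185,0.8],[[0,0,0],-0.185,0.8],[[0,0,0],-0.185,0.8],[[0,0,0],-0.185,0.8]]' && python3 -m jog '[[[0,0,0],-0.185,0.8],[[0,0,0],-0.185,0.8],[[0,0,0],-0.185,0.8],[[0,0,0],-0.185,0.8],[[0,0,0],-0.185,0.8]]' && python3 -m jog '[[[0,0,0],-0.185,0.8],[[0,0,0],-0.15,0.8],[[0,0,0],0,0.8],[[0,0,0],0,0.8],[[0,0,0],0,0.8]]'
python3 - <<'E'
from h import *
go([.4475,.332,.21],2.007)
E
```

```text
time_s: 7.65
ee_pos: [0.5124, -0.0264, 0.2187]
tool_rot: [0.768, 0.64, 0.0, 0.0]
ft_force: [0.2, -0.7, 0.0]
width: 0.0545
grip_force: 0.0
time_s: 8.28
ee_pos: [0.5126, -0.0264, 0.2171]
tool_rot: [0.402, 0.916, 0.0, 0.0]
ft_force: [0.4, -0.0, -0.6]
width: 0.0755
grip_force: 0.0
time_s: 8.9
ee_pos: [0.5126, -0.0264, 0.2171]
tool_rot: [-0.049, 0.999, -0.0, 0.0]
ft_force: [-0.5, -0.3, 0.3]
width: 0.0753
grip_force: 0.0
time_s: 9.52
ee_pos: [0.5127, -0.0264, 0.2166]
tool_rot: [-0.211, 0.978, 0.0, 0.0]
ft_force: [0.0, -0.3, 0.4]
width: 0.0748
grip_force: 0.0
shift [-88.1 353.4   6.6] turn -0.012 q6 -2.12 t 9.525
```

```bash
python3 -m jog '[[[-12,50,1],-0.01,0.8],[[-12,50,1],0,0.8],[[-13,50,1],0,0.8],[[-13,51,1],0,0.8],[[-13,51,1],0,0.8]]' && python3 -m jog '[[[-13,51,1],0,0.8],[[-12,50,0],0,0.8],[[0,0,0],0,0.8],[[0,0,0],0,0.8],[[0,0,0],0,0.8]]'
python3 - <<'E'
from h import *
s=r.observe();im=r.grab_frame('wrist');save('w2.png',im);np.savez('w2.npz',im=im,p=s['ee_pos'],q=s['tool_rot'])
E
```

```text
time_s: 10.15
ee_pos: [0.4633, 0.2304, 0.2116]
tool_rot: [-0.216, 0.976, 0.0, 0.0]
ft_force: [0.8, 0.2, 0.3]
width: 0.0755
grip_force: 0.0
time_s: 10.78
ee_pos: [0.4443, 0.3298, 0.2106]
tool_rot: [-0.216, 0.977, -0.0, 0.0]
ft_force: [1.0, -0.1, 0.5]
width: 0.0754
grip_force: 0.0
```

View pics/w2.png

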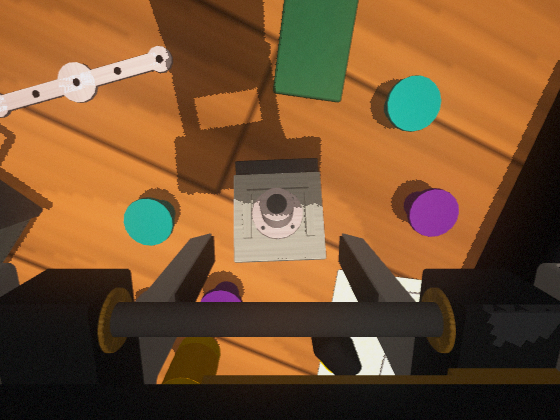

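The wrist view shows the bore centre at (277,204) over the flange around (278,214). The plate edges are tilted about -0.035 rad in the image. The link is at left, and the purple and turquoise look-alikes are around it, all clear.

Run:
```python
from h import *
d=np.load('w2.npz');po=(d['p'],d['q'])
print(onz('wrist',(277,204),.0895,po))
B,e=tri(ray('wrist',(277,204),po),ray('top',(158.8,251)),ray('scene',(416,230.7)));print(B,e)
y=2.007+.035-.0; a=y-np.pi/2; s=np.sin(np.radians(28))
ax=np.array([-s*np.cos(a),-s*np.sin(a),np.cos(np.radians(28))])
print('base',B-.046*ax)
G=B-.013*ax; print('grasp',G); go([G[0],G[1],G[2]-.019],y)
for z in(.088,.0905):
  P=onz('wrist',(277,204),z,po); G=P-.013*ax; print(z,'base',P-.046*ax); go([G[0],G[1],G[2]-.019],y)
```

```text
[0.44544209 0.33068265 0.0895    ]
[0.44346297 0.32908798 0.09092492] [np.float64(0.0022), np.float64(0.0031), np.float64(0.0013)]
base [0.46270522 0.33889154 0.05030933]
grasp [0.44890099 0.33185855 0.0794466 ]
shift [ -5.   -0.2 150.2] turn -0.037 q6 -1.43 t 10.825
0.088 base [0.46499356 0.34063408 0.04738441]
shift [ -7.8   0.5 153.1] turn -0.037 q6 -1.43 t 10.825
0.0905 base [0.46447819 0.34038762 0.04988441]
shift [ -7.2   0.5 150.6] turn -0.037 q6 -1.43 t 10.825
```

```bash
python3 -m jog '[[[-7,0,30],-0.036,0.6],[[0,0,40],0,0.6],[[0,0,40],0,0.6],[[0,0,25],0,0.6],[[0,0,10],0,0.6]]' && python3 -m jog '[[[0,0,5],0,0.6],[[0,0,0],0,0.3],[[0,0,0],0,0.3],[[0,0,0],0,0.3],[[0,0,0],0,0.3]]' 12 && python3 -m jog '[[[0,0,0],0,0.3],[[0,0,0],0,0.3],[[0,0,0],0,0.3],[[0,0,0],0,0.3],[[0,0,0],0,0.3]]' 12
python3 - <<'E'
from h import *
s=r.observe();im=r.grab_frame('wrist');save('w3.png',im)
E
```

```text
time_s: 11.45
ee_pos: [0.4501, 0.3329, 0.0644]
tool_rot: [-0.233, 0.972, -0.0, -0.001]
ft_force: [-0.4, 0.2, 0.1]
width: 0.0563
grip_force: 0.0
time_s: 12.08
ee_pos: [0.4504, 0.334, 0.0611]
tool_rot: [-0.234, 0.972, 0.0, 0.0]
ft_force: [-1.7, -1.5, 6.9]
width: 0.0334
grip_force: 12.0
time_s: 12.7
ee_pos: [0.4504, 0.334, 0.0611]
tool_rot: [-0.234, 0.972, 0.0, 0.0]
ft_force: [-1.2, -1.8, 6.7]
width: 0.0333
grip_force: 12.0
```

View pics/w3.png

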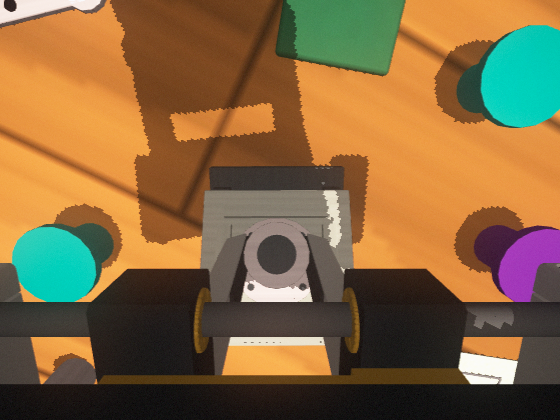

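The bore is centred between the closed fingers at (277,254). Next: lift, and take a top view of the open drawer.

```bash
python3 -m jog '[[[0,0,-5],0,0.3],[[0,0,-10],0,0.3],[[0,0,-40],0,0.3],[[0,0,-55],0,0.3],[[0,0,-50],0,0.3]]' 15
python3 - <<'E'
from h import *
s=r.observe();im=r.grab_frame('wrist');w=im[180:330,177:377];np.savez('w4.npz',im=im,p=s['ee_pos'],q=s['tool_rot'])
t=r.grab_frame('top');np.save('t2.npy',t)
save('c4.png',np.hstack([cv2.resize(w,(400,300)),cv2.resize(t[120:240,240:400],(400,300),interpolation=cv2.INTER_CUBIC)]))
go([.6296,-.0077,.21],np.radians(76.8))
E
```

```text
time_s: 13.38
ee_pos: [0.45, 0.3337, 0.2229]
tool_rot: [-0.234, 0.972, 0.0, 0.0]
ft_force: [0.4, 0.4, -1.9]
width: 0.0332
grip_force: 15.0
shift [  -2.6 -386.    16.4] turn 0.703 q6 -1.47 t 13.475
```

View pics/c4.png

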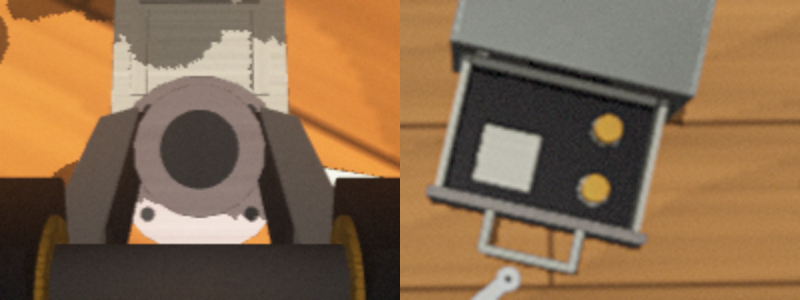

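The crop shows the bush held in its tilt, with the bore ring centred between the fingers. The drawer is open, the pale square pocket is centred near top (283,183), and the brass pins are to its right.

Run:
```python
from h import *
t=np.load('t2.npy'); sub=t[160:205,262:302].astype(int)
m=(sub.min(2)>120).astype(np.uint8)
n,l,st,c=cv2.connectedComponentsWithStats(m)
i=1+np.argmax(st[1:,4]); print(st[i],c[i]); uv=c[i]+[262,160]
cn=cv2.findContours((l==i).astype(np.uint8),0,1)[0][0]; print(cv2.minAreaRect(cn))
P=onz('top',uv,.026);print('pocket',P)
m=r.camera_model('wrist');M=m['mount']
for k in (8,10,12,14,16,18):
  s,c=np.sin(np.radians(28)),np.cos(np.radians(28))
  X=np.linalg.inv(M)@[k*s/1e3,0,-.019-k*c/1e3,1]; p=m['K']@X[:3]; print(k,p[:2]/p[2])
```

```text
[  7  10  27  27 518] [20.33976834 22.85135135]
((20.290163040161133, 22.891803741455078), (23.075714111328125, 22.674894332885742), 13.240520477294922)
pocket [ 0.62980764 -0.00803724  0.026     ]
8 [277.28225537 257.25302449]
10 [277.29623011 256.87514272]
12 [277.31054293 256.48811893]
14 [277.32520626 256.09161733]
16 [277.34023313 255.68528542]
18 [277.35563724 255.26875305]
```

```bash
python3 -m jog '[[[0,0,0],0.1,0.3],[[0,0,0],0.17,0.3],[[0,0,0],0.17,0.3],[[0,0,0],0.17,0.3],[[0,0,0],0.093,0.3]]'
python3 - <<'E'
from h import *
go([.6298,-.008,.20],np.radians(76.8))
E
```

```text
time_s: 14.1
ee_pos: [0.4499, 0.3337, 0.2199]
tool_rot: [0.117, 0.993, -0.0, -0.0]
ft_force: [0.4, -1.2, -2.3]
width: 0.0332
grip_force: 15.0
shift [-254.5 -290.4   20. ] turn -0.005 q6 -0.76 t 14.1
```

```bash
python3 -m jog '[[[-12,-14,0],-0.005,0.3],[[-25,-30,2],0,0.3],[[-30,-35,2],0,0.3],[[-30,-35,2],0,0.3],[[-35,-40,2],0,0.3]]' && python3 -m jog '[[[-35,-40,2],0,0.3],[[-35,-40,2],0,0.3],[[-30,-35,4],0,0.3],[[-16,-21,4],0,0.3],[[0,0,0],0,0.3]]'
python3 - <<'E'
from h import *
go([.6298,-.008,.055],np.radians(76.8))
E
```

```text
time_s: 14.72
ee_pos: [0.5445, 0.1529, 0.212]
tool_rot: [0.112, 0.994, -0.0, -0.0]
ft_force: [0.1, 0.6, -1.7]
width: 0.033
grip_force: 15.0
time_s: 15.35
ee_pos: [0.6267, -0.0059, 0.1992]
tool_rot: [0.114, 0.994, -0.0, -0.001]
ft_force: [-0.5, -0.0, -0.8]
width: 0.0329
grip_force: 15.0
shift [ -3.7  -1.3 144.2] turn 0.002 q6 -1.41 t 15.35
```

```bash
python3 -m jog '[[[2,-1,20],0,0.3],[[0,0,35],0,0.3],[[0,0,35],0,0.3],[[0,0,25],0,0.3],[[0,0,15],0,0.3]]' && python3 -m jog '[[[0,0,10],0,0.3],[[0,0,4],0,0.3],[[0,0,0],0,0.3],[[0,0,0],0,0.3],[[0,0,0],0,0.3]]'
python3 - <<'E'
from h import *
s=r.observe();im=r.grab_frame('wrist');save('w5.png',im);go([.6298,-.008,.04],np.radians(76.8))
E
```

```text
time_s: 15.98
ee_pos: [0.624, -0.0039, 0.0693]
tool_rot: [0.112, 0.994, 0.0, -0.001]
ft_force: [0.2, -0.6, -1.6]
width: 0.0334
grip_force: 15.0
time_s: 16.6
ee_pos: [0.6249, -0.005, 0.0569]
tool_rot: [0.113, 0.994, 0.0, 0.0]
ft_force: [-0.3, -0.3, -1.5]
width: 0.0332
grip_force: 15.0
shift [-5.5 -1.9 16.8] turn 0.004 q6 -1.41 t 16.65
```

View pics/w5.png

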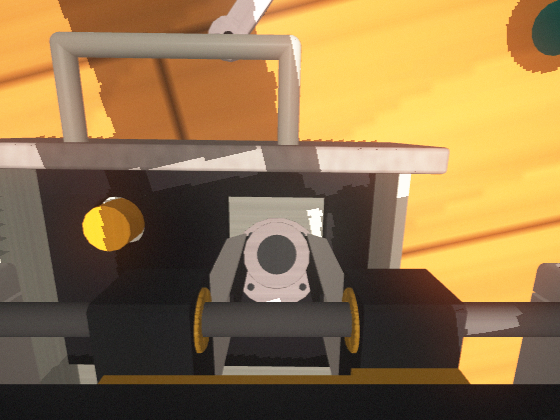

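The bush is centred across the pocket (edges at columns 230 and 324, bore at 277), still leaning toward the drawer front. Next: press down gently while easing inward so that it pivots upright.

```bash
python3 -m jog '[[[0,-1,3],0,0.3],[[0,0,3],0,0.3],[[0,0,2],0,0.3],[[-1,0,2],0,0.3],[[0,0,0],0,0.3]]' 10 && python3 -m jog '[[[-1,0,1],0,0.3],[[-1,0,1],0,0.3],[[-1,0,1],0,0.3],[[-1,0,1],0,0.3],[[0,0,0],0,0.3]]' 10
python3 - <<'E'
from h import *
im=r.grab_frame('wrist');save('w6.png',cv2.resize(im[150:330,157:397],(640,480)));go([.6298,-.008,.04],np.radians(76.8))
E
```

```text
time_s: 17.27
ee_pos: [0.6267, -0.0063, 0.0479]
tool_rot: [0.113, 0.994, -0.0, 0.002]
ft_force: [2.2, -1.5, 7.9]
width: 0.0331
grip_force: 10.0
time_s: 17.9
ee_pos: [0.6307, -0.0072, 0.0439]
tool_rot: [0.113, 0.994, 0.0, 0.002]
ft_force: [2.3, -1.4, 7.7]
width: 0.0333
grip_force: 10.0
shift [ 0.7 -0.9  3.9] turn 0.004 q6 -1.41 t 17.95
```

View pics/w6.png

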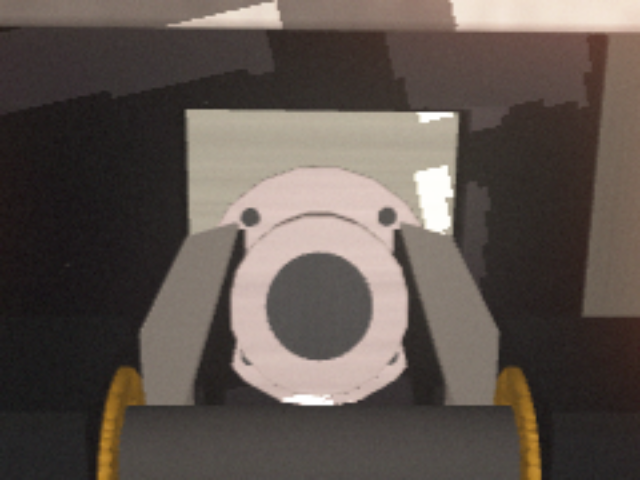

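The bush is nearly upright. The flange front is at crop row 167 against the pocket front edge at 110, so it sits about 8 mm too far in. I'll ease it toward the front and press the last few mm.

```bash
python3 -m jog '[[[2,0,-1],0,0.3],[[2,0,0],0,0.3],[[2,0,0],0,0.3],[[1,0,0],0,0.3],[[0,0,0],0,0.3]]' 10 && python3 -m jog '[[[0,0,2],0,0.3],[[0,0,1],0,0.3],[[-1,0,1],0,0.3],[[-1,0,1],0,0.3],[[0,0,0],0,0.3]]' 10
python3 - <<'E'
from h import *
im=r.grab_frame('wrist');save('w7.png',cv2.resize(im[150:330,157:397],(640,480)));go([.6298,-.008,.04],np.radians(76.8))
E
```

```text
time_s: 18.58
ee_pos: [0.6229, -0.0054, 0.044]
tool_rot: [0.113, 0.994, 0.0, 0.001]
ft_force: [2.8, -0.1, 6.3]
width: 0.0332
grip_force: 10.0
time_s: 19.2
ee_pos: [0.6249, -0.006, 0.0392]
tool_rot: [0.113, 0.994, 0.0, 0.001]
ft_force: [1.9, 0.1, 8.8]
width: 0.0335
grip_force: 10.9
shift [-5.3 -1.  -0.8] turn 0.005 q6 -1.41 t 19.25
```

View pics/w7.png

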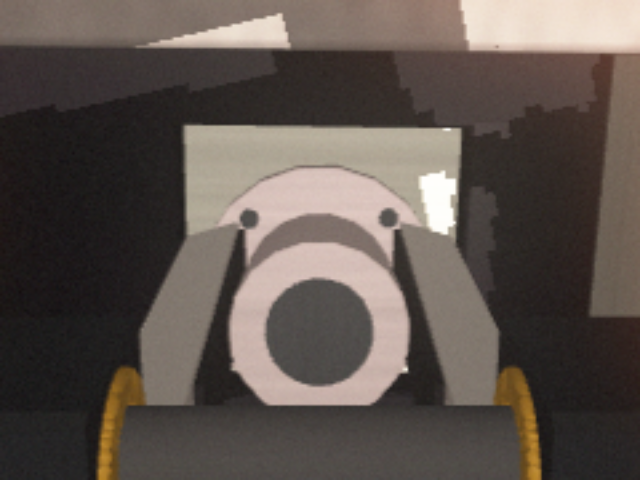

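Run:
```python
from h import *
s=r.observe();po=(s['ee_pos'],s['tool_rot']);R=Ro.from_quat(po[1]).as_matrix()
f=lambda u,z: ((R.T@(onz('wrist',u,z,po)-po[0]))*1e3).round(1)
print('bore',f((276.6,274),.072),'flange front top',f((276.6,212.3),.034),'pocket front floor',f((278,196.9),.026),'rim',f((278,196.9),.036))
print('pocket c',(R.T@(np.array([.6298,-.008,.026])-po[0])*1e3).round(1))
```

```text
bore [ -2.6   0.5 -32.8] flange front top [19.8  0.5  5.2] pocket front floor [27.7  1.4 13.2] rim [29.7  1.3  3.2]
pocket c [-5.3 -1.  13.2]
```

```bash
python3 -m jog '[[[1,0,-1],0,0.3],[[1,0,0],0,0.3],[[1,0,0],0,0.3],[[1,0,0],0,0.3],[[0,0,0],0,0.3]]' 8 && python3 -m jog '[[[0,0,0],0,0.45],[[0,0,0],0,0.45],[[0,0,0],0,0.45],[[0,0,0],0,0.45],[[0,0,0],0,0.45]]'
python3 - <<'E'
from h import *
s=r.observe();im=r.grab_frame('wrist');save('w8.png',cv2.resize(im[150:330,157:397],(640,480)));np.savez('w8.npz',p=s['ee_pos'],q=s['tool_rot'])
E
```

```text
time_s: 19.88
ee_pos: [0.6204, -0.005, 0.0394]
tool_rot: [0.113, 0.994, 0.0, -0.0]
ft_force: [2.2, -0.9, 2.6]
width: 0.0335
grip_force: 8.9
time_s: 20.5
ee_pos: [0.6205, -0.005, 0.0394]
tool_rot: [0.113, 0.994, -0.0, -0.0]
ft_force: [-0.3, 0.6, 0.5]
width: 0.0422
grip_force: 0.0
```

View pics/w8.png

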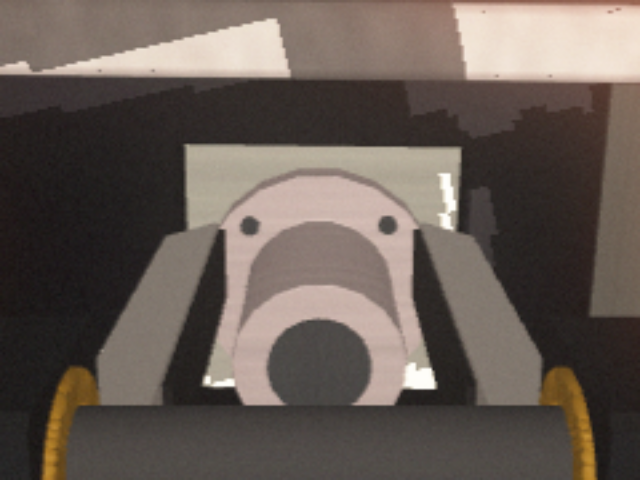

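Released: flange front at crop row 169, bore at (319,363), pocket front edge at row 146 and back edge near row 388. I'll check the numbers.

Run:
```python
from h import *
d=np.load('w8.npz');po=(d['p'],d['q']);R=Ro.from_quat(po[1]).as_matrix()
f=lambda u,z: ((R.T@(onz('wrist',(157+.375*u[0],150+.375*u[1]),z,po)-po[0]))*1e3).round(1)
print('bore',f((319,363),.072),'flange front top',f((319,169),.034),'pocket front floor',f((322,146),.026),'rim',f((322,146),.036),'back floor',f((322,388),.026),'back rim',f((322,388),.036))
print('L/R',f((185,230),.036),f((460,230),.036))
print('pocket c',(R.T@(np.array([.6298,-.008,.026])-po[0])*1e3).round(1))
```

```text
bore [ -9.4   0.5 -32.6] flange front top [19.1  0.5  5.4] pocket front floor [22.6  1.2 13.4] rim [24.9  1.2  3.4] back floor [-40.3   1.3  13.4] back rim [-34.8   1.3   3.4]
L/R [  5.2 -30.2   3.4] [ 5.2 32.8  3.4]
pocket c [-9.7 -0.8 13.4]
```

The bush is upright (about 1°) and centred within 1 mm. Now retreat upward, then push the drawer shut at its bar with closed fingers.

```bash
python3 -m jog '[[[0,0,0],0,0.55],[[0,0,0],0,0.55],[[0,0,-5],0,0.55],[[0,0,-30],0,0.55],[[0,0,-45],0,0.55]]' && python3 -m jog '[[[0,0,-50],0,0.3],[[0,0,-15],0,0],[[0,0,0],0,0],[[0,0,0],0,0],[[0,0,0],0,0]]' 10
python3 - <<'E'
from h import *
t=r.grab_frame('scene');
go([.483,-.0196,.067],np.radians(76.8))
E
```

```text
time_s: 21.18
ee_pos: [0.6199, -0.005, 0.1197]
tool_rot: [0.113, 0.994, -0.0, -0.001]
ft_force: [0.1, 0.7, 0.6]
width: 0.0517
grip_force: 0.0
time_s: 21.8
ee_pos: [0.6201, -0.005, 0.1829]
tool_rot: [0.113, 0.994, -0.0, -0.001]
ft_force: [0.2, 0.3, 0.0]
width: 0.0051
grip_force: 0.0
shift [130.3 -44.9 116.5] turn 0.005 q6 -1.41 t 21.85
```

```bash
python3 -m jog '[[[30,-10,0],0.005,0],[[50,-17,0],0,0],[[45,-14,0],0,0],[[12,-4,0],0,0],[[0,0,20],0,0]]' && python3 -m jog '[[[0,0,35],0,0],[[0,0,35],0,0],[[0,0,20],0,0],[[0,0,6],0,0],[[0,0,0],0,0]]' && python3 -m jog '[[[-6,0,0],0,0],[[-6,0,0],0,0],[[-6,0,0],0,0],[[-6,0,0],0,0],[[-6,0,0],0,0]]'
python3 - <<'E'
from h import *
go([.6612-.013*.974,-.0612+.013*.228,.067],np.radians(76.8))
E
```

```text
time_s: 22.48
ee_pos: [0.4775, -0.0178, 0.1654]
tool_rot: [0.115, 0.993, 0.0, 0.002]
ft_force: [0.6, -0.1, -0.1]
width: 0.0007
grip_force: 0.0
time_s: 23.1
ee_pos: [0.4773, -0.0176, 0.0686]
tool_rot: [0.115, 0.993, -0.0, -0.0]
ft_force: [0.4, -0.6, -0.4]
width: 0.0002
grip_force: 0.0
time_s: 23.72
ee_pos: [0.5064, -0.0246, 0.0685]
tool_rot: [0.115, 0.993, 0.0, -0.0]
ft_force: [-1.7, 0.6, 1.8]
width: 0.0005
grip_force: 1.4
shift [-146.1   -0.3    1.4] turn -0.0 q6 -1.46 t 23.725
```

```bash
python3 -m jog '[[[-8,0,0],0,0],[[-8,0,0],0,0],[[-8,0,0],0,0],[[-8,0,0],0,0],[[-8,0,0],0,0]]' && python3 -m jog '[[[-8,0,0],0,0],[[-8,0,0],0,0],[[-8,0,0],0,0],[[-8,0,0],0,0],[[-8,0,0],0,0]]' && python3 -m jog '[[[-8,0,0],0,0],[[-8,0,0],0,0],[[-8,0,0],0,0],[[-8,0,0],0,0],[[-7,0,0],0,0]]' && python3 -m jog '[[[-4,0,0],0,0],[[-4,0,0],0,0],[[-4,0,0],0,0],[[-3,0,0],0,0],[[-2,0,0],0,0]]'
```

```text
time_s: 24.35
ee_pos: [0.5455, -0.0338, 0.0684]
tool_rot: [0.115, 0.993, -0.0, -0.0]
ft_force: [-3.7, -1.3, 1.1]
width: 0.0003
grip_force: 1.4
time_s: 24.98
ee_pos: [0.5845, -0.0429, 0.0684]
tool_rot: [0.115, 0.993, -0.0, -0.0]
ft_force: [-3.6, -2.1, 1.6]
width: 0.0003
grip_force: 1.4
time_s: 25.6
ee_pos: [0.6225, -0.0518, 0.0684]
tool_rot: [0.115, 0.993, -0.0, -0.0]
ft_force: [-3.4, -1.4, 0.7]
width: 0.0006
grip_force: 1.4
time_s: 26.22
ee_pos: [0.6387, -0.0556, 0.0685]
tool_rot: [0.115, 0.993, -0.0, -0.0]
ft_force: [-2.6, -1.5, -0.3]
width: 0.0004
grip_force: 1.3
```

```bash
python3 -m jog '[[[-2,0,0],0,0],[[-1,0,0],0,0],[[-1,0,0],0,0],[[-1,0,0],0,0],[[0,0,0],0,0]]'
python3 - <<'E'
from h import *
go([.6612-.013*.974,-.0612+.013*.228,.067],np.radians(76.8))
E
```

```text
time_s: 26.85
ee_pos: [0.6435, -0.0567, 0.0685]
tool_rot: [0.115, 0.993, 0.0, 0.0]
ft_force: [-0.7, 0.1, -1.1]
width: 0.0005
grip_force: 0.8
shift [-5.2 -0.4  1.5] turn -0.0 q6 -1.48 t 26.85
```

```bash
python3 -m jog '[[[-1,0,0],0,0],[[-1,0,0],0,0],[[-1,0,0],0,0],[[-1,0,0],0,0],[[0,0,0],0,0]]';  python3 -m jog '[[[-1,0,0],0,0],[[-1,0,0],0,0],[[0,0,0],0,0],[[0,0,0],0,0],[[0,0,0],0,0]]'
```

```text
time_s: 27.48
ee_pos: [0.6475, -0.0576, 0.0685]
tool_rot: [0.115, 0.993, 0.0, 0.0]
ft_force: [-0.5, -0.6, -1.0]
width: 0.0005
grip_force: 0.6
time_s: 28.1
ee_pos: [0.6493, -0.0581, 0.0685]
tool_rot: [0.115, 0.993, 0.0, 0.0]
ft_force: [-0.8, -0.4, 0.2]
width: 0.0003
grip_force: 0.4
```

```bash
python3 -m jog '[[[-1,0,0],0,0],[[0,0,0],0,0],[[-1,0,0],0,0],[[0,0,0],0,0],[[-1,0,0],0,0]]';  python3 -m jog '[[[0,0,0],0,0],[[0,0,0],0,0],[[0,0,0],0,0],[[0,0,0],0,0],[[0,0,0],0,0]]'
```

```text
time_s: 28.72
ee_pos: [0.6508, -0.0585, 0.0684]
tool_rot: [0.115, 0.993, 0.0, -0.002]
ft_force: [-19.4, 3.1, 9.2]
width: 0.0007
grip_force: 9.7
time_s: 29.35
ee_pos: [0.6507, -0.0585, 0.0684]
tool_rot: [0.115, 0.993, 0.0, -0.002]
ft_force: [-14.8, 1.9, 7.8]
width: 0.0004
grip_force: 7.8
```

The force has risen, so the drawer is against its stop. Back off, then compare with the starting top view.

```bash
python3 -m jog '[[[2,0,0],0,0],[[10,0,0],0,0],[[30,0,0],0,0],[[50,0,-20],0,0],[[40,0,-40],0,0]]';  python3 -m jog '[[[40,0,-50],0,0],[[0,0,-20],0,0],[[0,0,0],0,0],[[0,0,0],0,0],[[0,0,0],0,0]]'
python3 - <<'E'
from h import *
t=r.grab_frame('top');a=np.load('top.npy')
d=np.abs(t.astype(int)-a).max(2)
print('handle region diff>60:',(d[145:180,275:330]>60).sum(), 'whole front',(d[120:180,255:365]>60).sum())
v=lambda i:cv2.resize(i[130:190,265:345],(400,300),interpolation=cv2.INTER_CUBIC)
save('t3.png',np.hstack([v(a),v(t)]))
E
```

```text
time_s: 29.98
ee_pos: [0.5211, -0.0281, 0.1279]
tool_rot: [0.115, 0.993, 0.0, -0.001]
ft_force: [0.2, -0.6, 1.4]
width: 0.0007
grip_force: 0.0
time_s: 30.6
ee_pos: [0.4854, -0.0197, 0.1959]
tool_rot: [0.115, 0.993, -0.0, -0.001]
ft_force: [-0.3, 0.6, 0.1]
width: 0.0005
grip_force: 0.0
handle region diff>60: 257 whole front 346
```

View pics/t3.png

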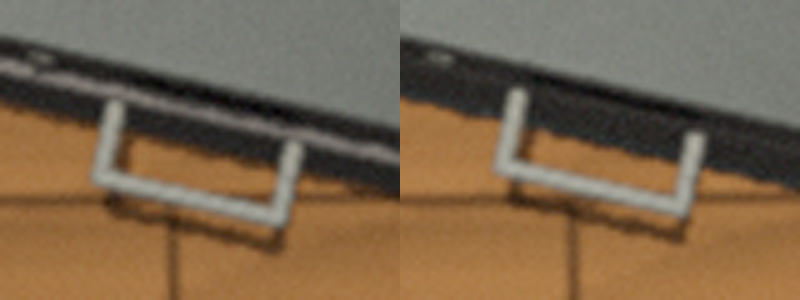

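The handle now sits slightly further in than at the start (the drawer was a touch ajar). It is fully shut and the arm is clear.

```bash
python3 -c "
from h import *
print(r.hand_in())"
```

```text
the job is handed in; nothing more can be done
None
```

The job is handed in. The bush was set flange down in the square pocket, upright and centred to about 1 mm before closing. The drawer was then pushed slowly shut against its stop, and the arm touches nothing.

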